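# Hold a rail in the corner of the boring machine

## Robot

A 7-joint arm with a two-finger parallel gripper is mounted at the origin on the work surface. World frame = base frame: x ahead of the robot, y to its left, z up, the work surface at z = 0. Lengths are in mm, angles in rad, forces in N, time in s.
With the tool pointing down it reaches from about 350 to 900 mm from the base axis. Payload 8.1 kg.
Tool frame: the origin (TCP) lies on the centre line of the jaws, within the pads' length; the fingertips stand 17 mm ahead of it and the grasp point (between the pads) lies 2 mm behind it; z points along the fingers, y is the line along which they close (so a half turn about z gives the same grasp; the last joint's range is limited). The gripper opens to 85 mm and grips with 20 to 120 N. Pads are 22 mm wide; open, the fingers measure 114 mm over their backs; the gripper's body (76 mm by 85 mm) begins 54 mm behind the grasp point. The pads swing forward as they close: fully open they stand 13 mm farther back than shut.
Start: joints at [1.034, 0.434, 0.025, 1.573, -0.012, 1.134, -0.075], TCP at [262.68, -567.133, 248.323] pointing down, gripper open.
Joint ranges: [-2.62, 2.62], [-0.44, 2.09], [-1.27, 1.32], [0.08, 2.57], [-1.32, 4.46], [0.12, 2], [-2.74, 2.74]. Speed limits (rad/s): [2.22, 2.22, 3.01, 3.01, 3.14, 3.14, 3.14].

## Interface

Orientations are given as a unit quaternion [w, x, y, z].
In Python, from workcell import env, optics gives the robot as it stands. The module is installed in compiled form; this text tells all that it offers. Calls block until the motion is done:
- env.move_ptp(position, orientation): joint-space move of the TCP to a pose.
- env.move_linear(position, attitude=None, speed=150, stop_force=None): straight line of the TCP; attitude=None keeps the orientation; speed is the mean speed in mm/s. With stop_force (N) it stops when the force on the tool has changed by that much, and returns True; else False.
- env.move_joints(angles): joint-space move.
- env.gripper_to(opening, strength=None): finger opening in mm; strength is the grip in N (None keeps the last); returns when the fingers have stopped.
- env.pause(seconds).
- env.inverse_kinematics(position, orientation): joint angles nearest the present ones, or None.
- env.get_obs(): the state.
- optics.camera(name): name is "scene" or "side" or "wrist"; returns (picture, depth): 420x560x3 uint8, red, green, blue; 420x560 float32, mm along the optical axis (not along the pixel's ray), 0 where there is no reading.
- optics.camera_model(name): a dict with "vertical_fov" (degrees; the focal length in pixels is half the picture's height over the tangent of half this angle, whatever the lens; pixels are square), "cx", "cy" (the principal point, pixels), "rvec" (rotation vector, rad) and "tvec" (3), from world to camera coordinates, as OpenCV has them; the wrist camera has in their place "mount" (4x4, takes a point from camera to tool coordinates, whose origin is the TCP and whose axes are the flange's). Camera axes: x right, y down, z forward; pixel columns grow to the right and rows downward; lengths in mm; the calibration is good to about 2 mm. The wrist camera is an equidistant fisheye: a pixel r from the principal point sees the ray r / f radians off the axis. A picture is of the moment at which its call begins: read the wrist's pose just before it. camera_model takes no time and is no camera call.
A pose or a line that the arm cannot do raises env.IKError and nothing moves.
- env.job_done(): hands the job in; it is judged then, once.
The state is a dict: "t": time; "qpos": joint angles; "dq": joint speeds; "effort": joint torques, N m; "tool_pos": TCP position; "orientation": TCP orientation; "wrist_force": force on the tool from outside, world axes, zero at the start; "wrist_torque": the same for the moment, N m; "grip_width": finger opening in mm; "grip_force": force on a finger pad.
Only numpy, scipy, OpenCV 4.12 (cv2) and the standard library are available. Lean on these libraries where they do the work, as an engineer would, in place of code of your own. Each camera call takes 0.05 s, during which the arm holds its last target. There are 200 camera calls.

## Task

Take the long wooden rail lying on the bench and lay it flat on the bed of the horizontal boring machine, then push it right home into the corner: one end square against the steel face plate that the bit comes through, and its long side flush along the aluminium side fence. Keep hold of it and finish while still pressing it firmly against both face plate and fence, so that it can be bored. Leave the other things on the bench where they are.

Things in the scene. Friction and masses are not known exactly. Their poses are not given: they have to be found in the camera images.
- rail_mid (a point): centre of the rail, a loose hardwood bar 45 x 170 x 35 mm (x, y, z), about 0.2 kg, lying flat on the bench, 45 wide and 35 high; y is its long axis, z up; both ends alike. The only bar of this length: the offcut of the same section is half as long, the lath is thinner and longer
- side_fence: aluminium angle fixed on the machine's bed by two black star knobs. Origin: inside corner at bed level (bed = z 0, 75 mm above the bench). Working face: plane x = 0 looking to -x, 28 mm high, y -4 to -85 mm; foot and knobs behind it to x 58, z 32 mm. The seated rail's centre is at (-22.5, -85, 17.5) mm, long axis along y, with 85 mm of it past the fence's end, free for fingers on both sides
- face_plate: the upright steel plate of the machine, fixed, 170 mm wide and 60 mm high above the bed, with the hole for the bit. Origin on the bench under the hole; axes parallel to side_fence's. Its working face is the plane y = 0, looking to -y. Both stops are rigid; friction along one takes up part of the push towards the other, so 8 to 15 N towards each is right
- borer: the horizontal boring machine, fixed: same origin and axes as face_plate. Its steel bed is 220 mm wide (x -110 to 110), 210 mm long (y -210 to 0), surface 75 mm above the bench; motor, chuck and feed lever are on the +y side of the face plate, up to 185 mm high
- offcut: loose offcut 45 x 85 x 35 mm of the same wood, y its long axis, origin at the centre of its underside; leave it
- lath: loose thin lath 30 x 220 x 10 mm, y its long axis, origin at the centre of its underside; leave it
- chuck_key: loose steel T-shaped chuck key, 81 mm long along x, cross bar 70 mm; leave it
- square: loose try square, wooden stock 110 mm, steel blade 170 mm; leave it
- mallet: loose wooden mallet, head 75 x 120 x 64 mm; leave it
- dish: loose round plastic dish of drill bits, 170 mm across; leave it
- dowel_tin: loose open tin of dowels, 80 mm across, 75 mm high; leave it
Things that resemble listed ones, but are neither listed nor needed, are in the scene too. Leave any purple look-alike of the part that bears rail_mid alone.

How it is judged (in metres and radians):
On the way:
1. the rail is lifted clear of the bench in the gripper (height (world z) of rail_mid above 0.06 m and contact force between the fingers and rail above 1 N), for 0.2 s.
At the end, for the whole second after the job is handed in: the rail lies flat on the bed (within 3 mm, 2 degrees), in line with the side fence within 2 degrees, its centre within 4 mm across and 3 mm along of the seated place, at rest, still held by the fingers and pressed with over 2 N against the face plate and over 2 N against the side fence (x of rail_mid in the frame of side_fence between -0.0265 and -0.0185 m and y of rail_mid in the frame of side_fence between -0.088 and -0.081 m and z of rail_mid in the frame of side_fence between 0.0145 and 0.0205 m and angle between the y axis of rail and the y axis of side_fence, either way round below 0.035 rad and angle between rail's own z axis and vertical below 0.035 rad and contact force between rail and face_plate above 2 N and contact force between rail and side_fence above 2 N and contact force between the fingers and rail above 2 N and linear speed of rail below 0.01 m/s); the arm keeps its last pose, push and grip.
It fails at once if another loose thing on the bench was shifted by more than 30 mm (distance of any of offcut, lath, chuck_key, square, mallet, dish, dowel_tin from where it was at the start of the episode above 0.03 m).
It also fails if it takes over 35 s, if anything falls off the work surface, if the arm or the gripper's body presses on something with over 40 N, if the wrist force passes 120 N, or if a joint passes its speed limit or range.

## Working session

There is one attempt and no reset: what is moved stays moved. The work goes in short steps, each a Python script; the robot and the scene stay as the last script left them, time stands still between calls to the robot, and variables do not carry over. Pictures are saved under pics/ and viewed, at most 10 in all, crops included, and the job is handed in when it is done.

```bash
mkdir -p pics; ls; cat > h.py <<'E'
import numpy as np, cv2
from scipy.spatial.transform import Rotation as R
from workcell import env, optics
def cloud(name):
    m=optics.camera_model(name); pic,d=optics.camera(name)
    f=210/np.tan(np.radians(m["vertical_fov"])/2)
    v,u=np.mgrid[0:420,0:560]
    P=np.dstack([(u-m["cx"])/f*d,(v-m["cy"])/f*d,d])
    Rm=R.from_rotvec(np.ravel(m["rvec"])).as_matrix()
    W=(P-np.ravel(m["tvec"]))@Rm
    W[d==0]=np.nan
    return pic,d,W
def save(n,p): cv2.imwrite("pics/"+n,cv2.cvtColor(p,cv2.COLOR_RGB2BGR))
E
python3 - <<'E'
from h import *
for n in ("scene","side"):
    p,d,W=cloud(n); save(n+"0.png",p); np.savez(n+"0.npz",p=p,W=W)
    m=optics.camera_model(n); print(n,m,-R.from_rotvec(np.ravel(m["rvec"])).as_matrix().T@np.ravel(m["tvec"]))
o=env.get_obs();print(o)
E
```

```text
pics
scene {'vertical_fov': 47.063694387197586, 'cx': 276.0425397640981, 'cy': 210.74121716730193, 'rvec': array([ 2.05771113,  0.80677399, -0.42751586]), 'tvec': array([-367.37471214, -200.40307368, 1821.86374685])} [1369.01743912 -926.338122    872.92726973]
side {'vertical_fov': 46.253297539446976, 'cx': 284.5865988280088, 'cy': 210.50358857603533, 'rvec': array([ 0.59941512, -2.55046288,  1.34134209]), 'tvec': array([ 458.99826743,  250.18256769, 1302.46647982])} [  15.63380362 1041.20977214  940.91840896]
{'t': 0.1, 'qpos': array([ 1.03439753,  0.4351526 ,  0.02500862,  1.57396983, -0.01162938,
        1.13401034, -0.07510351]), 'dq': array([-0.00036614, -0.00226797,  0.00077383, -0.0009303 ,  0.00035607,
       -0.00142247, -0.00056214]), 'effort': array([ 2.64024755e-03, -6.71758747e+01,  1.02810547e+00, -3.16903496e+01,
        1.58663926e-02,  7.21867706e-03, -4.58408113e-05]), 'tool_pos': array([ 262.47228594, -566.75949032,  247.61929808]), 'orientation': array([-6.66216236e-04,  9.76581724e-01,  2.15145647e-01, -2.05857646e-04]), 'wrist_force': array([ 0.40306624,  0.30729109, -0.54858205]), 'wrist_torque': array([-0.01843985,  0.02804467, -0.03114608]), 'grip_force': 0.0, 'grip_width': 85.19201650074734}
```

View pics/scene0.png

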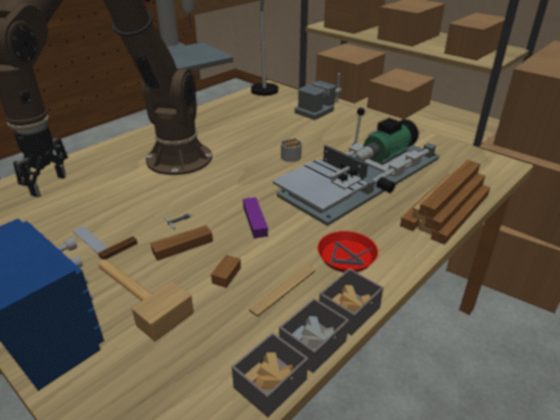

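View pics/side0.png

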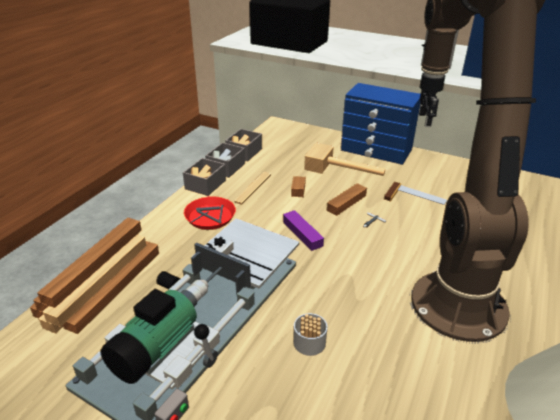

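Scene view: the rail is at (182,242), the offcut at (226,270), and the purple look-alike at (256,216). The bed is around (320,185) with the face plate at (345,160). In the side view the rail is at (347,199), and the fence with its knobs is at about (220,243). Next I'll measure the rail and the machine.

```bash
python3 - <<'E'
from h import *
def fit(W,mask,zlo,zhi):
    P=W[mask]; P=P[(P[:,2]>zlo)&(P[:,2]<zhi)]
    r=cv2.minAreaRect(P[:,:2].astype(np.float32)); b=cv2.boxPoints(r)
    print(len(P),np.round(np.median(P[:,2]),1),"rect c",np.round(r[0],1),"size",np.round(r[1],1),"ang",round(r[2],1))
for n,c,bx in (("scene",(182,242),(145,222,218,262)),("side",(347,199),(322,180,372,216))):
    z=np.load(n+"0.npz");p,W=z["p"],z["W"]
    hsv=cv2.cvtColor(p,cv2.COLOR_RGB2HSV)
    print(n,"rail hsv",hsv[c[1],c[0]],"W",W[c[1],c[0]].round(1))
    m=np.zeros((420,560),bool);m[bx[1]:bx[3],bx[0]:bx[2]]=1
    fit(W,m&np.isfinite(W[...,2]),28,42)
    # machine bed: points z 70-80 
    mm=np.isfinite(W[...,2])&(W[...,2]>71)&(W[...,2]<79)&(W[...,0]>300)
    k,l,st,ce=cv2.connectedComponentsWithStats(mm.astype(np.uint8))
    for i in range(1,k):
        if st[i,4]>150: print("comp",st[i],ce[i].round()); fit(W,l==i,71,79)
    crop=(p[135:225,260:420] if n=="scene" else p[205:295,170:310])
    save(n+"crop.png",cv2.resize(crop,None,fx=4.5,fy=4.5,interpolation=cv2.INTER_CUBIC))
E
```

```text
scene rail hsv [ 14 149  99] W [ 454.9 -334.6   34.6]
678 34.1 rect c [ 435.7 -321.9] size [169.9  53.5] ang 74.3
comp [ 273  159   95   50 2076] [317. 183.]
2076 74.3 rect c [572.7 131. ] size [220.6 225.7] ang 86.0
comp [ 25 321  75  48 242] [ 63. 345.]
242 75.3 rect c [ 590.7 -739.9] size [160.4  14.5] ang 88.0
side rail hsv [ 14 150 172] W [ 421.9 -293.1   37.3]
431 35.7 rect c [ 431.7 -318.9] size [174.8  50.7] ang 72.6
comp [ 204  218   95   74 2622] [256. 248.]
2622 75.7 rect c [570.  148.4] size [254.8 223.2] ang 85.8
comp [ 40 229 102  89 637] [ 92. 276.]
637 72.7 rect c [880.5 368.4] size [ 70.2 360.7] ang 1.1
```

View pics/scenecrop.png

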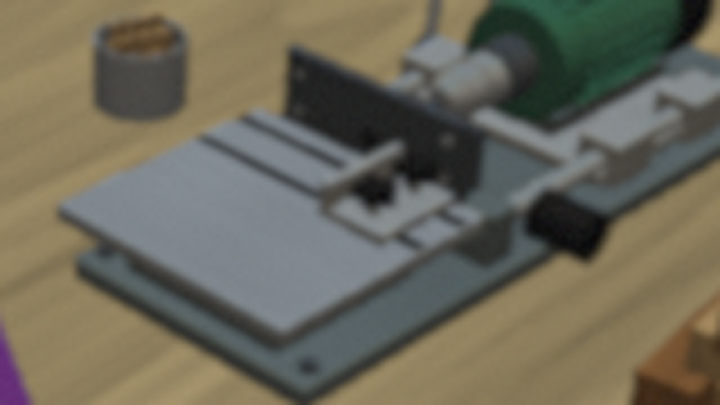

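View pics/sidecrop.png

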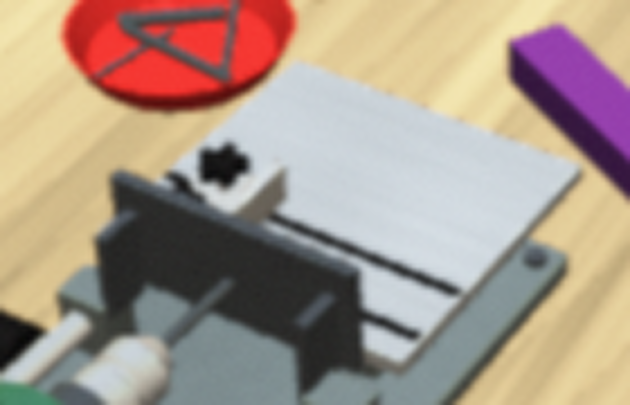

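```bash
python3 - <<'E'
from h import *
m=optics.camera_model("wrist");print({k:np.round(v,2) for k,v in m.items()})
def pr(t,P):
    r=cv2.minAreaRect(P[:,:2].astype(np.float32));b=cv2.boxPoints(r)
    print(t,len(P),"med",np.round(np.median(P,0),1)); print(np.round(b,1).tolist())
for n in ("scene","side"):
    z=np.load(n+"0.npz");W=z["W"].reshape(-1,3);W=W[np.isfinite(W[:,2])]
    def sel(x0,x1,y0,y1,z0,z1): return W[(W[:,0]>x0)&(W[:,0]<x1)&(W[:,1]>y0)&(W[:,1]<y1)&(W[:,2]>z0)&(W[:,2]<z1)]
    pr(n+" rail",sel(330,540,-400,-250,31,40))
    pr(n+" bed",sel(420,720,-20,260,71,79))
    pr(n+" plate",sel(420,720,180,300,112,140))
    pr(n+" fence",sel(540,720,60,230,93,111))
E
```

```text
{'vertical_fov': np.float64(65.71), 'cx': np.float64(279.08), 'cy': np.float64(203.41), 'mount': array([[  -0.  ,   -0.96,   -0.27,   69.71],
       [   1.  ,    0.  ,   -0.  ,   -0.26],
       [   0.  ,   -0.27,    0.96, -125.76],
       [   0.  ,    0.  ,    0.  ,    1.  ]])}
scene rail 563 med [ 437.2 -326.9   34.3]
[[387.70001220703125, -395.8999938964844], [437.70001220703125, -410.5], [483.8999938964844, -252.6999969482422], [433.8999938964844, -238.0]]
scene bed 2080 med [567.1 109.   74.3]
[[452.5, 28.799999237060547], [677.7000122070312, 13.100000381469727], [693.0, 233.1999969482422], [467.79998779296875, 248.89999389648438]]
scene plate 336 med [589.4 235.2 125.9]
[[494.0, 250.89999389648438], [498.8999938964844, 205.89999389648438], [669.7999877929688, 224.39999389648438], [664.9000244140625, 269.5]]
scene fence 231 med [634.3 193.1 102.8]
[[571.5, 146.0], [667.5999755859375, 145.39999389648438], [668.0999755859375, 229.8000030517578], [572.0, 230.39999389648438]]
side rail 342 med [ 430.3 -319.6   36. ]
[[383.6000061035156, -394.5], [432.5, -408.3999938964844], [476.6000061035156, -253.6999969482422], [427.70001220703125, -239.8000030517578]]
side bed 2687 med [540.  109.7  75.7]
[[449.70001220703125, 29.299999237060547], [672.5999755859375, 13.800000190734863], [689.2000122070312, 253.10000610351562], [466.29998779296875, 268.5]]
side plate 601 med [569.5 242.7 127. ]
[[490.20001220703125, 236.39999389648438], [660.0, 222.1999969482422], [663.9000244140625, 267.79998779296875], [494.0, 282.0]]
side fence 169 med [621.7 170.4 104.4]
[[594.0999755859375, 203.1999969482422], [595.7000122070312, 147.3000030517578], [650.5999755859375, 148.89999389648438], [649.0999755859375, 204.8000030517578]]
```

```bash
cat >> h.py <<'E'
def Q(xdir): # tool down, tool x along world xy direction (deg)
    q=(R.from_euler('z',xdir,degrees=True)*R.from_euler('x',180,degrees=True)).as_quat()
    return [q[3],q[0],q[1],q[2]]
def wcloud():
    o=env.get_obs(); m=optics.camera_model("wrist"); pic,d=optics.camera("wrist")
    f=210/np.tan(np.radians(m["vertical_fov"])/2)
    v,u=np.mgrid[0:420,0:560]; u=u-m["cx"]; v=v-m["cy"]; r=np.hypot(u,v)+1e-9
    t=np.tan(r/f)/r; P=np.dstack([u*t*d,v*t*d,d])
    q=o["orientation"]; Rw=R.from_quat([q[1],q[2],q[3],q[0]]).as_matrix(); M=m["mount"]
    W=(P@M[:3,:3].T+M[:3,3])@Rw.T+o["tool_pos"]; W[d==0]=np.nan
    return pic,d,W
E
python3 - <<'E'
from h import *
for a in (-94,86):
  for p in ([590,120,260],[580,110,97]): print(a,env.inverse_kinematics(p,Q(a)))
for a in (-106.3,73.7):
  for p in ([429,-347,200],[429,-347,22]): print(a,env.inverse_kinematics(p,Q(a)))
E
```

```text
-94 [ 0.37793395  0.60625565 -1.06382547  1.55636364  0.54282806  1.30283711
  2.31484776]
-94 [ 0.39378786  0.80672811 -1.07118909  1.76225694  0.80173474  1.08009366
  2.10957695]
86 [ 0.18765854  0.4839304  -0.70531263  1.5716676   0.32851061  1.20785486
 -0.64841414]
86 [ 0.09541762  0.60699562 -0.54240352  1.78683111  0.39941516  0.85893613
 -0.70311675]
-106.3 [ 0.25763244  0.37716695  0.437405    1.84281781 -0.19121362  0.96289967
 -2.64823823]
-106.3 [ 0.30006551  0.63691317  0.40134927  1.98813883 -0.42523189  0.59823692
 -2.43914068]
73.7 [ 0.764001    0.3787192  -0.24022016  1.80012311  0.10645613  0.97529227
  0.19586256]
73.7 [ 0.70962638  0.61418765 -0.1756167   1.952013    0.18188455  0.59034018
  0.12950952]
```

```bash
python3 - <<'E'
from h import *
env.move_ptp([555,95,260],Q(86)); env.pause(0.2)
p,d,W=wcloud(); save("w1.png",p); np.savez("w1.npz",p=p,W=W); print(env.get_obs()["t"],env.get_obs()["tool_pos"],env.get_obs()["qpos"])
E
```

```text
2.9167 [555.08983936  94.59698337 259.95527929] [ 0.23131315  0.41154588 -0.68379812  1.66833704  0.27913005  1.16171303
 -0.59424198]
```

View pics/w1.png

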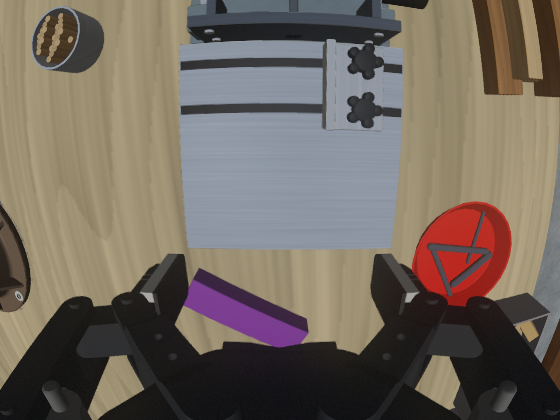

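Wrist view: the bed spans columns 180–402 and the fence's inner edge is at column ~324, rows 38–128. The face plate's foot is at row ~42, and the bed's free space is clear. I'll fit the lines.

```bash
python3 - <<'E'
from h import *
z=np.load("w1.npz");W=z["W"]; 
for c in (250,290): print("col",c,[(r,W[r,c].round(0).tolist()) for r in range(14,54,4)])
for r in (60,85,105,120): print("row",r,[(c,W[r,c].round(0).tolist()) for c in range(316,340,3)])
F=W.reshape(-1,3);F=F[np.isfinite(F[:,2])]
def sel(x0,x1,y0,y1,z0,z1): return F[(F[:,0]>x0)&(F[:,0]<x1)&(F[:,1]>y0)&(F[:,1]<y1)&(F[:,2]>z0)&(F[:,2]<z1)]
b=sel(470,580,60,200,65,85);print("bed z",np.median(b[:,2]), len(b))
# fence face points
P=sel(580,615,150,215,80,100);print(len(P))
if len(P)>20:
    k=np.polyfit(P[:,1],P[:,0],1);print("face x=",k,"rms",np.std(P[:,0]-np.polyval(k,P[:,1])))
T=sel(580,680,130,230,101,106);rows=[]
for y in range(145,215,5):
    s=T[abs(T[:,1]-y)<2.5]
    if len(s)>3: rows.append((y,np.percentile(s[:,0],2)))
rows=np.array(rows);print("top edge",rows.round(1).tolist(),np.polyfit(rows[:,0],rows[:,1],1)); print("ymin of fence",np.percentile(T[:,1],1))
P=sel(490,590,210,250,85,125);print("plate",len(P))
if len(P)>20:
    k=np.polyfit(P[:,0],P[:,1],1);print("face y=",k,"rms",np.std(P[:,1]-np.polyval(k,P[:,0])))
B=sel(430,700,-10,215,70,80);r=cv2.minAreaRect(B[:,:2].astype(np.float32));print("bed",r,cv2.boxPoints(r).round(1).tolist())
E
```

```text
col 250 [(14, [543.0, 245.0, 134.0]), (18, [543.0, 241.0, 136.0]), (22, [543.0, 238.0, 134.0]), (26, [nan, nan, nan]), (30, [541.0, 237.0, 114.0]), (34, [540.0, 237.0, 100.0]), (38, [538.0, 238.0, 82.0]), (42, [537.0, 235.0, 75.0]), (46, [537.0, 231.0, 75.0]), (50, [537.0, 228.0, 74.0])]
col 290 [(14, [574.0, 242.0, 136.0]), (18, [574.0, 239.0, 134.0]), (22, [573.0, 236.0, 134.0]), (26, [573.0, 235.0, 126.0]), (30, [574.0, 234.0, 115.0]), (34, [574.0, 235.0, 99.0]), (38, [575.0, 235.0, 83.0]), (42, [575.0, 232.0, 75.0]), (46, [575.0, 229.0, 75.0]), (50, [574.0, 225.0, 74.0])]
row 60 [(316, [598.0, 213.0, 75.0]), (319, [601.0, 213.0, 76.0]), (322, [604.0, 213.0, 75.0]), (325, [603.0, 210.0, 96.0]), (328, [605.0, 209.0, 103.0]), (331, [608.0, 209.0, 103.0]), (334, [610.0, 209.0, 103.0]), (337, [616.0, 211.0, 84.0])]
row 85 [(316, [596.0, 189.0, 75.0]), (319, [599.0, 189.0, 74.0]), (322, [602.0, 189.0, 78.0]), (325, [602.0, 187.0, 97.0]), (328, [604.0, 187.0, 102.0]), (331, [606.0, 186.0, 103.0]), (334, [609.0, 186.0, 104.0]), (337, [615.0, 188.0, 83.0])]
row 105 [(316, [595.0, 170.0, 7
[... 457 characters left out ...]

bed z 75.19642099986558 15817
376
face x= [-4.76626841e-02  6.15022471e+02] rms 5.986618580708152
top edge [[150.0, 598.9], [155.0, 599.2], [160.0, 600.0], [165.0, 600.5], [170.0, 600.8], [175.0, 601.1], [180.0, 601.4], [185.0, 601.7], [190.0, 602.1], [195.0, 603.1], [200.0, 602.7], [205.0, 603.2], [210.0, 604.1]] [8.02261099e-02 5.86998148e+02]
ymin of fence 148.52844092707412
plate 1251
face y= [-7.43505578e-02  2.77433144e+02] rms 0.4636325276736355
bed ((568.6602172851562, 123.90930938720703), (198.3707733154297, 220.844482421875), 85.69315338134766) [[451.1000061035156, 33.29999923706055], [671.2999877929688, 16.700000762939453], [686.2000122070312, 214.5], [466.0, 231.10000610351562]]
```

```bash
python3 - <<'E'
from h import *
env.move_ptp([432,-335,200],Q(73.7)); env.pause(0.2)
p,d,W=wcloud(); save("w2.png",p); np.savez("w2.npz",p=p,W=W); print(env.get_obs()["t"])
P=W[np.isfinite(W[...,2])&(W[...,2]>32)&(W[...,2]<38)&(abs(W[...,0]-435)<70)&(abs(W[...,1]+322)<110)]
r=cv2.minAreaRect(P[:,:2].astype(np.float32));print(len(P),np.median(P[:,2]),r,cv2.boxPoints(r).round(1).tolist())
E
```

```text
4.825
8614 35.13784463946416 ((433.0671691894531, -320.08807373046875), (169.42881774902344, 45.4609489440918), 73.72567749023438) [[387.5, -395.0], [431.1000061035156, -407.79998779296875], [478.6000061035156, -245.10000610351562], [435.0, -232.39999389648438]]
```

View pics/w2.png

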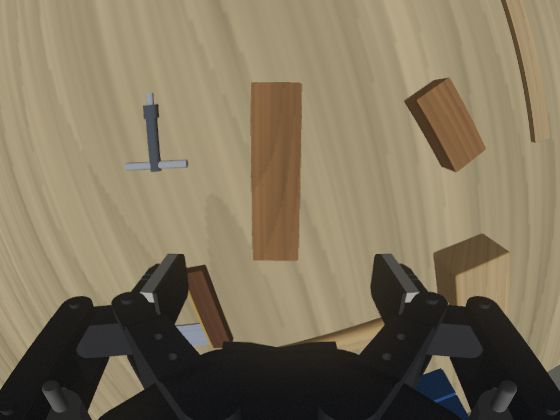

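Wrist view: the rail lies at columns 250–302, rows 83–260, measured 169 x 45 mm at z 35, which matches. The chuck key, square and offcut are all clear of the finger zones. Grasping now.

```bash
python3 - <<'E'
from h import *
g=[426.4,-343.1]
env.move_ptp(g+[90],Q(73.73)); env.move_linear(g+[22],speed=100,stop_force=15)
env.gripper_to(30,80); o=env.get_obs(); print(o["t"],o["tool_pos"],o["grip_width"],o["grip_force"])
env.move_linear(g+[180],speed=200); o=env.get_obs(); print(o["t"],o["grip_width"],o["grip_force"],o["wrist_force"])
t=np.radians(-4.3);ex=np.array([np.cos(t),np.sin(t)]);ey=np.array([-np.sin(t),np.cos(t)])
C=np.array([605.7,232.3]); s=C-ex*(22.5+15)-ey*(109+20)
env.move_ptp([*s,180],Q(85.7)); env.pause(.2)
p,d,W=wcloud(); save("w3.png",p); np.savez("w3.npz",p=p,W=W); o=env.get_obs(); print(o["t"],o["tool_pos"],s)
E
```

```text
6.6333 [ 426.73607473 -343.34151168   22.69965278] 43.81268413152331 82.20276117324829
7.575 43.517784842212656 81.55947804450989 [-0.15268317  0.12597033 -2.24717761]
9.5333 [558.81170411 105.52842366 179.97994332] [558.63330173 106.47482003]
```

View pics/w3.png

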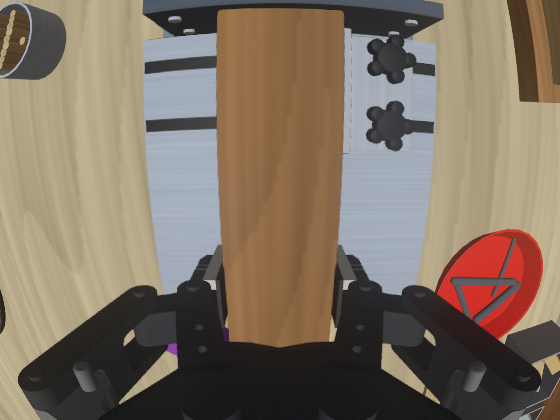

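The rail is held square between columns 218 and 344, with its far end at row 10 above the bed. I'll check its yaw, pitch and position, then lower it.

```bash
python3 - <<'E'
from h import *
W=np.load("w3.npz")["W"]
t=np.radians(-4.3);ex=np.array([np.cos(t),np.sin(t)]);ey=np.array([-np.sin(t),np.cos(t)]);C=np.array([605.7,232.3])
P=W[8:250,215:348].reshape(-1,3);P=P[np.isfinite(P[:,2])&(P[:,2]>175)&(P[:,2]<210)]
L=np.c_[(P[:,:2]-C)@ex,(P[:,:2]-C)@ey,P[:,2]]
A=np.c_[L[:,:2],np.ones(len(L))];k=np.linalg.lstsq(A,L[:,2],rcond=None)[0];print("plane slopes deg",np.degrees(k[:2]),np.median(L[:,2]))
for f,n in ((2,"left"),(98,"right")):
    e=[(y,np.percentile(L[abs(L[:,1]-y)<3,0],f)) for y in range(-95,-30,6)]
    e=np.array(e);kk=np.polyfit(e[:,0],e[:,1],1);print(n,"edge x",kk, "yaw deg",np.degrees(kk[0]),e[:,1].round(1))
print("end y",np.percentile(L[:,1],99.5))
F=W.reshape(-1,3);F=F[np.isfinite(F[:,2])];L=np.c_[(F[:,:2]-C)@ex,(F[:,:2]-C)@ey,F[:,2]]
B=L[(abs(L[:,2]-75)<5)&(L[:,0]>-100)&(L[:,0]<-60)&(L[:,1]<-10)&(L[:,1]>-180)];print("bed z",np.median(B[:,2]))
T=L[(abs(L[:,2]-103)<3)&(L[:,1]<-10)&(L[:,1]>-80)&(abs(L[:,0])<15)];print("fence top x range",np.percentile(T[:,0],[2,98]),"ymin",np.percentile(L[(abs(L[:,2]-103)<3)&(abs(L[:,0]-2)<6),1],1))
E
```

```text
plane slopes deg [-0.09605854 -0.04100608] 192.2470531931586
left edge x [ 8.31748965e-03 -5.76828785e+01] yaw deg 0.4765570531712984 [-58.5 -58.5 -58.4 -58.2 -58.2 -58.2 -58.2 -58.  -58.1 -58.1 -57.9]
right edge x [ 3.41720577e-03 -1.53812492e+01] yaw deg 0.19579146812669887 [-15.7 -15.7 -15.7 -15.7 -15.6 -15.5 -15.6 -15.5 -15.6 -15.5 -15.6]
end y -22.480689937352054
bed z 75.26995067136697
fence top x range [2.91898123 7.65087607] ymin -83.54300977346071
```

```bash
cat >> h.py <<'E'
t=np.radians(-4.3);ex=np.array([np.cos(t),np.sin(t),0]);ey=np.array([-np.sin(t),np.cos(t),0]);C=np.array([605.7,232.3,75.2])
def st(tag,f0=np.zeros(3)):
    o=env.get_obs(); f=o["wrist_force"]-f0; p=o["tool_pos"]-C
    print(tag,round(o["t"],2),"tcp xyz",np.round([p@ex,p@ey,p[2]],2),"F",np.round([f@ex,f@ey,f[2]],2),"M",np.round(o["wrist_torque"],2),"grip",round(o["grip_force"]),round(o["grip_width"],1)); return o
E
python3 - <<'E'
from h import *
o=st("pre"); f0=o["wrist_force"]; np.save("f0.npy",f0)
s=C-ex*37.5-ey*129
env.move_linear([s[0],s[1],103],speed=120); st("above",f0)
print(env.move_linear([s[0],s[1],95],speed=15,stop_force=5)); o=st("down",f0)
z=o["tool_pos"][2]
s=C-ex*37.5-ey*100; s[2]=z
print(env.move_linear(s,speed=20,stop_force=7)); o=st("y",f0)
env.pause(.2); st("y+",f0); np.save("z.npy",z)
E
```

```text
pre 9.53 tcp xyz [ -37.25 -129.93  104.78] F [ 0.67 -0.14 -2.49] M [-0.06  0.03 -0.04] grip 82 44.3
above 10.32 tcp xyz [ -37.14 -128.59   28.38] F [-0.68  0.37 -0.08] M [-0.04  0.    0.  ] grip 82 43.7
True
down 10.76 tcp xyz [ -37.23 -129.     22.52] F [-1.48 -0.47  8.6 ] M [-0.11  0.2  -0.03] grip 82 44.1
True
y 11.78 tcp xyz [ -37.16 -108.6    22.53] F [-1.52 -1.96  8.04] M [-0.12 -0.01 -0.04] grip 82 43.7
y+ 11.97 tcp xyz [ -37.18 -108.56   22.53] F [-1.08 -0.6   8.  ] M [-0.06 -0.04 -0.01] grip 82 44.0
```

```bash
python3 - <<'E'
from h import *
f0=np.load("f0.npy"); z=float(np.load("z.npy"))
p=env.get_obs()["tool_pos"]
T=C+ex*(-14)+ey*((p-C)@ey); T[2]=z
print(env.move_linear(T,speed=15,stop_force=8)); o=st("x",f0); env.pause(.15); o=st("x+",f0)
T=o["tool_pos"].copy(); T[2]=z
for i in range(14):
    f=o["wrist_force"]-f0; d=np.zeros(3)
    if f@ex>-10: d+=ex*.5
    if f@ey>-10: d+=ey*.5
    if not d.any(): break
    T=T+d; env.move_linear(T,speed=10); env.pause(.1); o=st(i,f0)
np.save("T.npy",T)
E
```

```text
True
x 12.37 tcp xyz [ -37.1  -108.58   22.59] F [-1.47 -0.19  6.86] M [0.02 0.04 0.03] grip 82 43.8
x+ 12.52 tcp xyz [ -37.13 -108.59   22.57] F [-1.26  0.11  7.88] M [ 0.03  0.07 -0.07] grip 82 43.9
0 12.95 tcp xyz [ -37.07 -108.56   22.6 ] F [-3.68 -5.84 10.54] M [-0.8   0.48  0.16] grip 83 44.2
1 13.3 tcp xyz [ -37.04 -108.51   22.6 ] F [-5.44 -7.3  13.91] M [-1.07  0.93  0.19] grip 83 43.7
2 13.65 tcp xyz [ -37.03 -108.54   22.58] F [-7.46 -9.33 16.7 ] M [-1.31  1.35  0.2 ] grip 84 43.6
3 14.0 tcp xyz [ -36.97 -108.51   22.62] F [-10.02 -11.47  18.01] M [-1.63  1.8   0.31] grip 84 43.9
```

```bash
python3 - <<'E'
from h import *
f0=np.load("f0.npy"); T=np.load("T.npy")
T=T-ey*4-ex*2; T[2]+=2
env.move_linear(T,speed=20); env.pause(.1); o=st("relax",f0)
for i in range(6):
    fz=(o["wrist_force"]-f0)[2]
    if fz<3.5: break
    T[2]+=min(1,(fz-2)/5); env.move_linear(T,speed=10); env.pause(.1); o=st("z",f0)
T2=T+ex*24
print(env.move_linear(T2,speed=20,stop_force=9)); o=st("x",f0); env.pause(.1); o=st("x+",f0)
np.save("T.npy",np.r_[o["tool_pos"][:2],T[2]])
E
```

```text
relax 14.49 tcp xyz [ -37.24 -110.23   24.26] F [-0.66  0.12 -0.32] M [-0.05  0.07  0.05] grip 82 43.9
True
x 15.28 tcp xyz [ -23.27 -111.02   23.55] F [-0.2   0.57 -0.21] M [-0.06  0.04 -0.  ] grip 82 43.8
x+ 15.38 tcp xyz [ -23.38 -111.32   23.28] F [-0.49  1.26  0.74] M [ 0.04 -0.06 -0.02] grip 82 43.6
```

```bash
python3 - <<'E'
from h import *
f0=np.load("f0.npy"); T=np.load("T.npy"); T[2]=C[2]+22.9
env.move_linear(T,speed=20); env.pause(.1); o=st("z",f0)
for i in range(22):
    f=o["wrist_force"]-f0; d=np.zeros(3); fx,fy=-f@ex,-f@ey
    if fx<10: d+=ex*(1 if fx<6 else .5)
    if fy<11: d+=ey*(1 if fy<6 else .5)
    if not d.any() and 1<f[2]<7: break
    d[2]=np.clip((f[2]-4)/6,-.7,.7)
    T=T+d; env.move_linear(T,speed=15); env.pause(.08); o=st(i,f0)
    if o["t"]>22: break
np.save("T.npy",T)
E
```

```text
z 15.72 tcp xyz [ -23.27 -111.31   22.98] F [-0.32  0.02  2.82] M [0.11 0.08 0.04] grip 82 43.6
0 16.06 tcp xyz [ -22.84 -110.9    22.71] F [-3.95 -3.35  6.37] M [-0.24  0.65  0.33] grip 83 43.9
1 16.39 tcp xyz [ -22.73 -110.8    22.77] F [-6.83 -6.89  7.55] M [-0.68  1.2   0.51] grip 83 44.1
2 16.73 tcp xyz [ -22.71 -110.61   23.  ] F [-8.59 -7.12  6.26] M [-0.75  1.4   0.53] grip 82 43.8
3 17.06 tcp xyz [ -22.69 -110.45   23.1 ] F [-8.4  -7.5   6.11] M [-0.95  1.61  0.57] grip 82 43.6
4 17.39 tcp xyz [ -22.63 -110.16   23.26] F [-10.77  -7.94   5.3 ] M [-1.01  1.89  0.63] grip 82 43.9
5 17.73 tcp xyz [ -22.61 -109.4    23.41] F [-9.2  -5.76  3.83] M [-0.93  1.83  0.61] grip 82 43.6
6 18.06 tcp xyz [ -22.61 -108.82   23.23] F [-11.48  -7.67   4.8 ] M [-1.03  2.17  0.74] grip 83 43.7
7 18.39 tcp xyz [ -22.6  -108.51   23.32] F [-11.05  -7.94   5.71] M [-1.16  2.21  0.75] grip 82 43.9
8 18.73 tcp xyz [ -22.61 -108.52   23.4 ] F [-11.22  -9.6    3.41] M [-1.38  2.04  0.82] grip 82 43.7
9 19.06 tcp xyz [ -22.62 -108.5    23.35] F [-12.19 -11.19   6.12] M [-1.62  2.17  0.85] grip 83 43.8
```

```bash
python3 - <<'E'
from h import *
f0=np.load("f0.npy"); T=np.load("T.npy"); o=st("now",f0)
for i in range(10):
    f=o["wrist_force"]-f0; fx,fy=-f@ex,-f@ey
    if fy>15: break
    T=T+ey*.8; T[2]+=np.clip((f[2]-5)/6,-.7,.4)
    env.move_linear(T,speed=15); env.pause(.08); o=st(i,f0)
np.save("T.npy",T); env.pause(.2); o=st("end",f0)
p,d,W=wcloud(); save("w4.png",p)
L=(W.reshape(-1,3)-C)@np.c_[ex,ey,[0,0,1]]; L=L[np.isfinite(L[:,2])]
P=L[(abs(L[:,2]-35)<5)&(L[:,0]>-50)&(L[:,0]<4)&(L[:,1]>-100)&(L[:,1]<-3)]
k=np.linalg.lstsq(np.c_[P[:,:2],np.ones(len(P))],P[:,2],rcond=None)[0];print("tilt deg",np.degrees(k[:2]),"top z",np.median(P[:,2]),"at centre",k@[-22.5,-85,1])
for f in (2,98):
    y=np.arange(-90,-15,6);e=[np.percentile(P[abs(P[:,1]-a)<3,0],f) for a in y];kk=np.polyfit(y,e,1);print("edge",kk,np.degrees(kk[0]))
print("end y",np.percentile(P[:,1],99.5)); print("q",env.get_obs()["orientation"],Q(85.7))
E
```

```text
now 19.06 tcp xyz [ -22.62 -108.5    23.35] F [-12.19 -11.19   6.12] M [-1.62  2.17  0.85] grip 83 43.8
0 19.39 tcp xyz [ -22.63 -108.46   23.39] F [-10.62 -12.42   6.04] M [-1.98  2.17  1.01] grip 83 43.9
1 19.73 tcp xyz [ -22.62 -108.44   23.41] F [-11.85 -15.17   6.6 ] M [-2.37  2.25  1.03] grip 83 44.1
end 19.93 tcp xyz [ -22.64 -108.48   23.4 ] F [-11.87 -15.78   5.73] M [-2.4   2.18  1.06] grip 83 43.8
tilt deg [-0.85544354 -0.33122969] top z 35.42319008105066 at centre 35.620427838874505
edge [ 2.31736427e-03 -4.37730510e+01] 0.13277519233931054
edge [ 4.26130315e-04 -1.19861436e+00] 0.024415468600356382
end y -3.4702026421160252
q [-2.16629748e-04  7.33458052e-01  6.79660938e-01 -1.00124498e-02] [np.float64(4.48916732494899e-17), np.float64(0.7331366608028573), np.float64(0.6800813455659817), np.float64(4.1642972150360223e-17)]
```

View pics/w4.png

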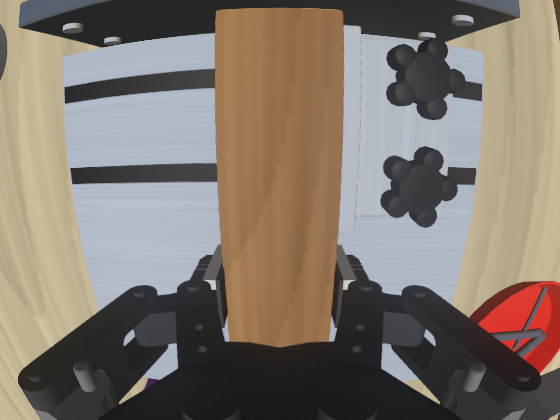

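The rail is against both stops: the image shows its right side along the fence (column ~343) and its end at the face plate. Yaw error is about 0.1° and tilt about 0.9°, both within limits, and the push reads about 12 N and 15 N. Handing in.

```bash
python3 - <<'E'
from h import *
st("final",np.load("f0.npy")); print(env.job_done())
E
```

```text
final 19.98 tcp xyz [ -22.63 -108.44   23.42] F [-12.02 -15.49   5.46] M [-2.34  2.24  1.04] grip 83 44.0
the job is handed in; nothing more can be done
None
```

I handed the job in at about 20 s: the rail is on the bed, held at 83 N, with about 15 N of push towards the face plate and 12 N towards the fence; the system accepted the hand-in but did not report a result.

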